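# Slide the lens runner round the inspection rail

### The job

On the fossil-inspection board, take the runner with the round lens (of the two, the one nearer the bend) by its upright grey tab and slide it along the bent rail, round both corners, until its ring is up against the stop disc; leave it hanging there upright and still. Leave the other runner, with the rectangular scale plate, where it is.

Things in the scene. Friction and masses are not known exactly. Their poses are not given: they have to be found in the camera images.
- rail: FIXED board with fossil (below z 100 mm) and a level bent rod, 8 mm thick, axis at z 140 mm. Origin on the bench under corner 1, x along the first straight. Rod in this frame (mm, x y): start post (-200,0), corner 1 (0,0), corner 2 (83.6,-99.6), stop disc (69.7,-178.4), end post (62.7,-217.8); headings 0, -50, -100 deg. Bend radius 30 mm (passes 3 mm inside the corner). Posts end at the rod.
- stop (a point): FIXED. Centre, on the rod axis, of the near face of the steel stop disc (38 mm across, 6 mm thick) near the rod's end post; a runner's ring cannot pass it.
- lens_grip (a point): Centre of the upright grey tab (26 mm along the rod, 10 thick, 50 tall) of the loose 150 g LENS runner. 46 mm below it is the centre of its ring: bore 30, outside 42, 24 long; a round lens hangs under that, 73 mm down from the ring's centre. x along the rod, z up. Hanging, the ring's centre is 11 mm below the rod axis; raised 11 mm it is free all round. Keep the tab in line with the rod.
- scale_grip (a point): The same point on the SCALE runner (same ring and tab, but carrying a white rectangular plate 50 x 44 mm with black checks), loose on the first straight behind the lens runner, near the start post. To be left alone.
Mind the look-alikes: they are no part of the job. Leave any green or orange look-alike of the part that bears lens_grip alone.

How it is judged:
At the end, for the whole second after the job is handed in: The lens runner hangs from the rod within 10 degrees of upright and at rest (under 30 mm/s), the end of its ring within 15 mm of the stop disc (tab centre within 27 mm of the disc's near face, seen from above) (horizontal distance between lens_grip and stop below 0.027 m and angle between lens_grip's own z axis and vertical below 0.17 rad and linear speed of lens below 0.03 m/s); the robot touches nothing.
It fails at once if the scale runner was moved more than 20 mm (distance of scale_grip from where it was at the start of the episode above 0.02 m).
It also fails if it takes over 48 s, if anything falls off the work surface, if the arm or the gripper's body presses on something with over 40 N, if the wrist force passes 120 N, or if a joint passes its speed limit or range.

### The arm

A 7-joint arm with a two-finger parallel gripper is mounted at the origin on the work surface. World frame = base frame: x ahead of the robot, y to its left, z up, the work surface at z = 0. Lengths are in m, angles in rad, forces in N, time in s.
With the tool pointing down it reaches from about 0.35 to 0.9 m from the base axis. Payload 8.1 kg.
Tool frame: the origin (TCP) lies midway between the tips of the shut fingers; the grasp point (between the pads) lies arm.tcp_to_grasp behind it (arm.tcp_to_grasp is the distance from the TCP to the grasp point, in m); z points along the fingers, y is the line along which they close (so a half turn about z gives the same grasp; the last joint's range is limited). The gripper opens to 92 mm and grips with 3 to 60 N. Pads are 19 mm wide; open, the fingers measure 130 mm over their backs; the gripper's body (75 mm by 190 mm) begins 47 mm behind the grasp point.
Start: joints at [1.176, 0.434, 0.025, 1.573, -0.012, 1.134, -0.075], TCP at [0.18, -0.599, 0.227] pointing down, gripper open.
Joint ranges: [-2.62, 2.62], [-0.44, 2.09], [-1.27, 1.32], [0.08, 2.57], [-1.32, 4.46], [0.12, 2], [-2.74, 2.74]. Speed limits (rad/s): [2.22, 2.22, 3.01, 3.01, 3.14, 3.14, 3.14].

### API

Orientations are given as a rotation vector (axis times angle).
In Python, from cell import observe, get_image, arm gives the robot as it stands. The module is installed in compiled form; this text tells all that it offers.
- The arm moves only by the tool drive_tool, never from a script. Its argument "steps" is a list of rows, each a list of 5 numbers: the closure, from 0 (fully open) to 1 (shut), then the shift along the world's x, y, z in mm, then the turn about the world's z in rad. In form: [[hand, x, y, z, roll], ...]. A call has 1 to 20 rows; each row shifts and turns the commanded pose from where the row before left it; what a row does not reach is not made up. A row lasts 1/12 s, in which the tool goes at most 41.7 mm and 7.16 degrees, less where a joint would pass 70% of its speed; a pose out of reach is approached as far as the arm can. A call with a gripper value outside its range is refused whole. The fingers move at their own pace and stop on an object; "grip_force" is the grip in N (left out, the last holds). Time passes only in rows, so rows that do not move let the fingers close. It gives the time, the measured TCP pose, the force, the opening and the grip force at its end, in the units of the state.
- observe(): the state, without advancing time (a new reading comes with each control period).
- get_image(name): name is "scene" or "top" or "wrist"; returns a dict with "image" (400x640x3 uint8, red, green, blue), "vfov" (degrees; the focal length in pixels is half the picture's height over the tangent of half this angle, whatever the lens; pixels are square), "cx", "cy" (the principal point, pixels), "xyz" and "attitude" of the camera in the world. Camera axes: x right, y down, z forward; pixel columns grow to the right and rows downward; lengths in m; the calibration is good to about 2 mm. A picture is of the moment at which its call begins. There is no depth.
- arm.sign_off(): hands the job in; it is judged then, once.
The state is a dict: "clock": time; "joints": joint angles; "dq": joint speeds; "joint_efforts": joint torques, N m; "position": TCP position; "ee_rot": TCP orientation; "force": force on the tool from outside, world axes, zero at the start; "ft_torque": the same for the moment, N m; "width": opening from 0.0 (shut) to 1.0 (fully open); "gripper_force": force on a finger pad.
Only numpy, scipy, OpenCV 4.12 (cv2) and the standard library are available. Lean on these libraries where they do the work, as an engineer would, in place of code of your own. Each camera call takes 0.05 s, during which the arm holds its last target. There are 200 camera calls.

## Working session

There is one attempt and no reset: what is moved stays moved. The work goes in short steps, Python scripts to look and compute and a tool call to move; the robot and the scene stay as the last step left them, time stands still between calls to the robot, and variables do not carry over. Pictures are saved under pics/ and viewed, at most 10 in all, crops included, and the job is handed in when it is done.

Besides the shell and the picture viewer there is one more tool, called in YAML: its name, and indented under it one key for each argument. drive_tool: Moves the arm, as the interface text tells. Its arguments: {"type":"object","properties":{"steps":{"type":"array"},"grip_force":{"type":"number"}},"required":["steps"]}

```bash
mkdir -p pics; python3 - <<'E'
from cell import observe,get_image,arm
import cv2,json
s=observe();print(s['clock'],s['position'],s['ee_rot'],s['width'],arm.tcp_to_grasp)
for n in('scene','top'):
    d=get_image(n);cv2.imwrite(f'pics/{n}0.png',d['image'][:,:,::-1]);print(n,{k:v for k,v in d.items() if k!='image'})
E
```

```text
0.0 [ 0.17960731 -0.59808879  0.22591987] [-3.10665574e+00 -4.56455042e-01  5.78972605e-04] 1.003038443524759 0.0188
scene {'vfov': 56.81684344768461, 'cx': 320.145186065628, 'cy': 195.13910956702662, 'xyz': array([ 0.9516516 , -0.37662652,  0.54879113]), 'attitude': array([-2.02417711, -1.06281489,  0.51666415])}
top {'vfov': 55.23589325552325, 'cx': 322.10514126669426, 'cy': 209.90394781028021, 'xyz': array([ 0.45113444, -0.04250267,  0.90404892]), 'attitude': array([-2.16282687,  2.18906131, -0.13075764])}
```

View pics/top0.png

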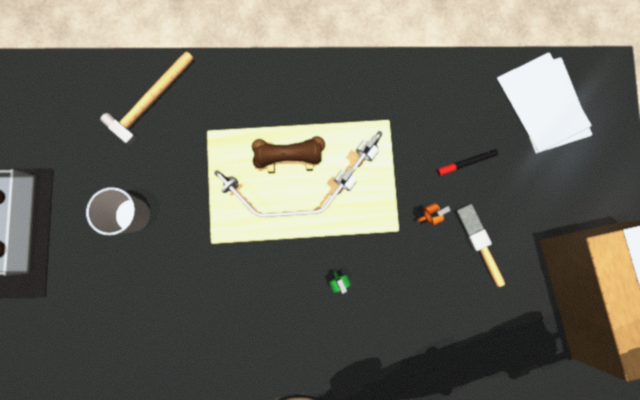

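View pics/scene0.png

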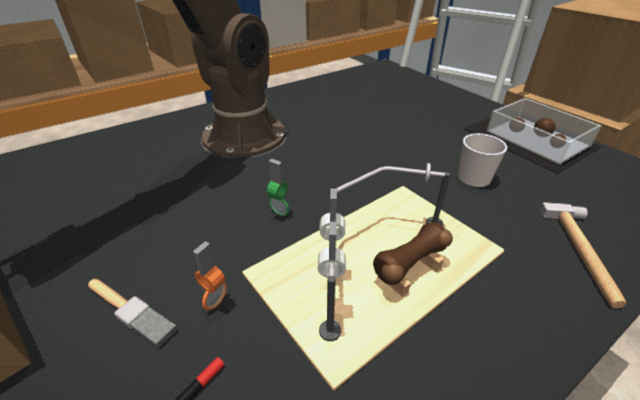

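Top picture: the rod runs from the start post near (378,133), through corner 1 near (320,212) and corner 2 near (258,213), to the stop end near (220,175). Candidates for the lens runner:
- Grey runner nearer the bend, (343,180): this is my choice.
- Grey runner near the start, (369,148): the scale runner.
- Green look-alike, (338,282).
- Orange look-alike, (432,214).

I'll check the choice in one close crop.

```bash
python3 - <<'E'
import cv2,numpy as np
a=cv2.imread('pics/top0.png')[115:235,200:400]
b=cv2.imread('pics/scene0.png')[160:350,250:450]
a=cv2.resize(a,None,fx=4,fy=4,interpolation=cv2.INTER_CUBIC)
cv2.imwrite('pics/c1.png',a)
E
```

```text
(no output)
```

View pics/c1.png

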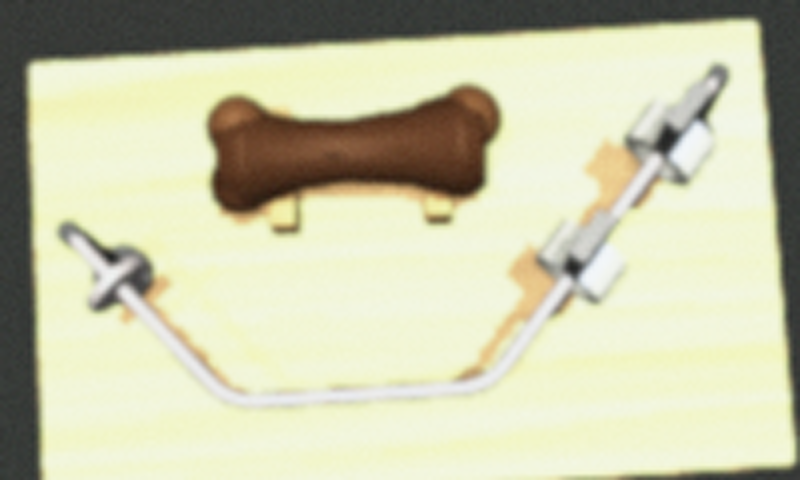

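The close crop (4x) shows the chosen runner at crop (580,260). It hangs on the first straight and is the nearer of the two to the bend. The rod points in the crop are start (718,72), corner 1 (492,386), corner 2 (228,401) and stop disc (120,278). Next I'll fit the rail pose and find where the tab sits along the rod.

```bash
cat >h.py <<'E'
import numpy as np,cv2
from scipy.spatial.transform import Rotation as R
from scipy.optimize import least_squares
def K(d):
    f=d['image'].shape[0]/2/np.tan(np.radians(d['vfov']/2));return np.array([[f,0,d['cx']],[0,f,d['cy']],[0,0,1]])
def proj(d,P):
    c=(np.atleast_2d(P)-d['xyz'])@R.from_rotvec(d['attitude']).as_matrix()
    p=c@K(d).T;return p[:,:2]/p[:,2:]
def ray(d,uv,z):
    r=R.from_rotvec(d['attitude']).as_matrix()@np.linalg.solve(K(d),[*uv,1]);return d['xyz']+r*(z-d['xyz'][2])/r[2]
def world(p,P): 
    P=np.atleast_2d(P);c,s=np.cos(p[2]),np.sin(p[2])
    return np.c_[p[0]+c*P[:,0]-s*P[:,1],p[1]+s*P[:,0]+c*P[:,1],P[:,2]]
E
python3 - <<'E'
from h import *
from cell import get_image
d=get_image('top')
pts=np.array([[-.2,0,.14],[0,0,.14],[.0836,-.0996,.14],[.0697,-.1784,.14],[.0627,-.2178,.14]])
uv=np.array([[718,72],[492,386],[228,401],[121,282],[68,230]])/4+[200,115]
g=np.array([ray(d,u,.14) for u in uv]);print(g.round(3))
a=np.arctan2(*(g[1]-g[0])[1::-1])
f=lambda p:(proj(d,world(p,pts))-uv).ravel()
r=least_squares(f,[*g[1][:2],a]);print(r.x.round(4),r.fun.round(1));p=r.x;np.save('p.npy',p)
im=cv2.resize(d['image'][115:235,200:400,::-1],None,fx=4,fy=4,interpolation=cv2.INTER_CUBIC)
D=lambda P,c:[cv2.circle(im,tuple(((q-[200,115])*4).astype(int).tolist()),2,c,-1) for q in proj(d,world(p,P))]
D(np.vstack([np.linspace(pts[i],pts[i+1],30) for i in range(4)]),(0,0,255))
for s in(-.10,): 
    for z in(.15,.2): D([[s+dx,dy,z] for dx in(-.013,.013) for dy in(-.005,.005)],(255,0,0) if z<.16 else (0,160,0))
cv2.imwrite('pics/c2.png',im)
E
```

```text
[[ 0.688 -0.176  0.14 ]
 [ 0.527 -0.057  0.14 ]
 [ 0.521  0.075  0.14 ]
 [ 0.582  0.129  0.14 ]
 [ 0.609  0.156  0.14 ]]
[ 0.5283 -0.0558  2.4947] [ 0.3  0.2 -0.8 -0.5  0.4 -0.2  0.1  0.9  0.  -0.3]
```

View pics/c2.png

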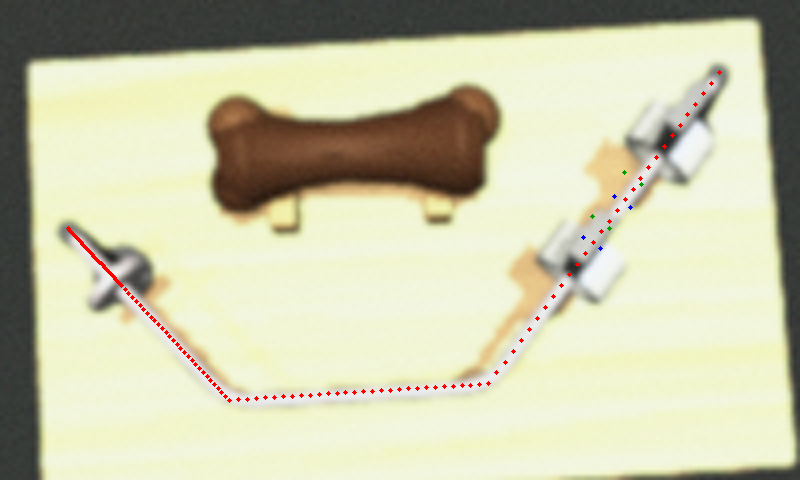

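The fit matches the rod to about 1 px. The lens tab is at s of about -82 mm along the first straight, which is world (0.594, -0.105), with heading 2.495. I'll go above it, turning by +2.2 so that joint 7 keeps its range for the later turns.

drive_tool:
  steps:
    - [0,20.7,24.7,2.2,0.11]
    - [0,20.7,24.7,2.2,0.11]
    - [0,20.7,24.7,2.2,0.11]
    - [0,20.7,24.7,2.2,0.11]
    - [0,20.7,24.7,2.2,0.11]
    - [0,20.7,24.7,2.2,0.11]
    - [0,20.7,24.7,2.2,0.11]
    - [0,20.7,24.7,2.2,0.11]
    - [0,20.7,24.7,2.2,0.11]
    - [0,20.7,24.7,2.2,0.11]
    - [0,20.7,24.7,2.2,0.11]
    - [0,20.7,24.7,2.2,0.11]
    - [0,20.7,24.7,2.2,0.11]
    - [0,20.7,24.7,2.2,0.11]
    - [0,20.7,24.7,2.2,0.11]
    - [0,20.7,24.7,2.2,0.11]
    - [0,20.7,24.7,2.2,0.11]
    - [0,20.7,24.7,2.2,0.11]
    - [0,20.7,24.7,2.2,0.11]
    - [0,20.7,24.7,2.2,0.11]
  grip_force: 25

```text
clock: 1.82
position: [0.5944, -0.1034, 0.2707]
ee_rot: [-0.995, -2.979, 0.0]
force: [0.3, -1.3, 0.0]
width: 1.003
gripper_force: 0.0
```

```bash
cat >>h.py <<'E'
def yaw(s):
    x=R.from_rotvec(s['ee_rot']).as_matrix();return np.arctan2(x[1,0],x[0,0]),x[:,2].round(3)
def path(s,p,off=0):
    "rod point and heading at arclength-like s from corner 1 along the polyline, world"
E
python3 - <<'E'
from h import *
from cell import get_image,observe
s=observe();print(s['clock'],s['position'],yaw(s),s['joints'].round(2),s['force'])
d=get_image('wrist');im=np.ascontiguousarray(d['image'][:,:,::-1]);print(d['xyz'],d['attitude'],d['vfov']);p=np.load('p.npy')
D=lambda P,c:[cv2.circle(im,tuple(q.astype(int).tolist()),2,c,-1) for q in proj(d,world(p,P)) if abs(q).max()<2000]
D(np.linspace([-.2,0,.14],[0,0,.14],40),(0,0,255))
D([[-.082+dx,dy,.2] for dx in(-.013,.013) for dy in(-.005,.005)],(0,160,0))
cv2.imwrite('pics/w1.png',im)
E
```

```text
1.8167 [ 0.59443602 -0.10344391  0.27065141] (np.float64(2.496773125634225), array([-0., -0., -1.])) [ 0.51  0.44 -0.63  1.52  0.27  1.26  0.77] [ 0.27166572 -1.34083227  0.01728251]
[ 0.53361674 -0.05823286  0.42816185] [2.58053791 1.28698835 0.18245275] 62.015873875808495
```

View pics/w1.png

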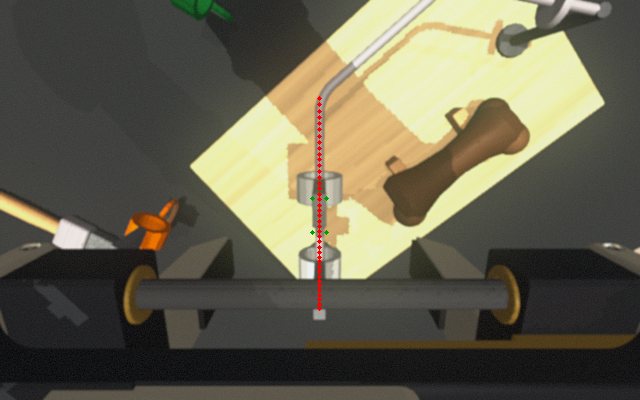

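The rail fit matches in the wrist view: the rod lies on column 320, the lens ring is at (320,185) and the scale ring at (320,262). The dots hide the tab, so I'll take a clean crop.

```bash
python3 - <<'E'
from h import *
from cell import get_image
d=get_image('wrist');p=np.load('p.npy');np.save('d.npy',d,allow_pickle=True)
cv2.imwrite('pics/w2.png',cv2.resize(d['image'][150:330,240:400,::-1],None,fx=3.3,fy=3.3,interpolation=cv2.INTER_CUBIC))
for s in(-.06,-.07,-.08,-.09,-.1): print(s,[((q-[240,150])*3.3).round(0) for q in proj(d,world(p,[[s-.013,.005,.2],[s+.013,.005,.2],[s+.012,.021,.129]]))])
E
```

```text
-0.06 [array([203., 182.]), array([203.,  64.]), array([158.,  19.])]
-0.07 [array([203., 226.]), array([203., 110.]), array([158.,  55.])]
-0.08 [array([203., 268.]), array([203., 155.]), array([159.,  91.])]
-0.09 [array([203., 310.]), array([203., 199.]), array([159., 125.])]
-0.1 [array([203., 350.]), array([203., 243.]), array([160., 160.])]
```

View pics/w2.png

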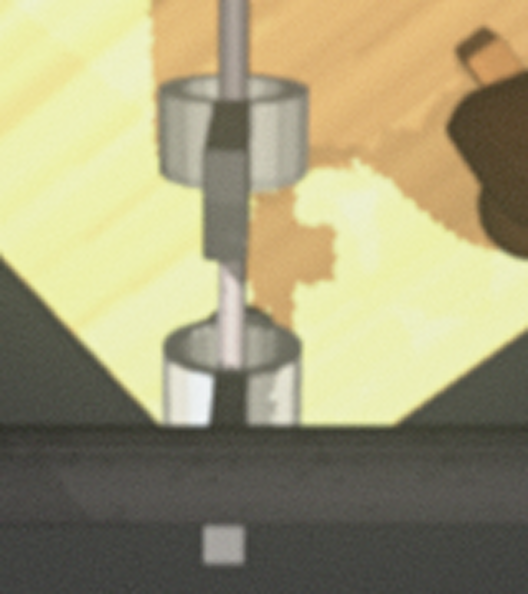

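Crop: the tab top spans v 148 to 260, which puts it at s of about -78.5 mm. I'll correct by about 3 mm, go down, close, and then lift 11 mm.

drive_tool:
  steps:
    - [0,-3.3,0.6,-10,0]
    - [0,0,0,-25,0]
    - [0,0,0,-25,0]
    - [0,0,0,-25,0]
    - [0,0,0,-15,0]
    - [0,0,0,-10,0]
    - [0,0,0,0,0]
    - [0,0,0,0,0]
    - [1,0,0,0,0]
    - [1,0,0,0,0]
    - [1,0,0,0,0]
    - [1,0,0,0,0]
    - [1,0,0,0,0]
    - [1,0,0,0,0]
    - [1,0,0,0,0]
    - [1,0,0,0,0]
    - [1,0,0,0,0]
    - [1,0,0,0,0]
  grip_force: 25

```text
clock: 3.42
position: [0.5905, -0.104, 0.1607]
ee_rot: [-1.003, -2.977, -0.0]
force: [1.0, -0.3, 0.5]
width: 0.325
gripper_force: 0.0
```

Still closing; I'll wait, then lift.

drive_tool:
  steps:
    - [1,0,0,0,0]
    - [1,0,0,0,0]
    - [1,0,0,0,0]
    - [1,0,0,0,0]
    - [1,0,0,0,0]
    - [1,0,0,0,0]
    - [1,0,0,0,0]
    - [1,0,0,0,0]
    - [1,0,0,0,0]

```text
clock: 4.17
position: [0.5906, -0.1039, 0.1608]
ee_rot: [1.003, 2.977, 0.0]
force: [0.5, 0.8, 0.8]
width: 0.105
gripper_force: 25.0
```

drive_tool:
  steps:
    - [1,0,0,3,0]
    - [1,0,0,4,0]
    - [1,0,0,4,0]
    - [1,0,0,0,0]
    - [1,0,0,0,0]

```text
clock: 4.58
position: [0.5906, -0.1041, 0.1721]
ee_rot: [1.003, 2.977, 0.0]
force: [-0.6, -0.2, -1.9]
width: 0.109
gripper_force: 25.0
```

```bash
python3 - <<'E'
from h import *
from cell import observe
s=observe();p=np.load('p.npy');q=s['position'][:2]-p[:2];c,n=np.cos(p[2]),np.sin(p[2])
print(s['clock'],s['position'],'railframe',c*q[0]+n*q[1],-n*q[0]+c*q[1],yaw(s),p[2],s['force'],s['width'],s['gripper_force'])
# Path rail frame (mm): ring centre on filleted axis, R=30
from math import *
def arc(C,h0,h1,N):  # left normal; turn right: centre is to the right
    th=np.radians(np.linspace(h0,h1,N));return [(C[0]-30*sin(t),C[1]+30*cos(t),t) for t in th]
def fil(P,h0,h1):
    t=30*tan(radians(25));a=np.array(P)-t*np.array([cos(radians(h0)),sin(radians(h0))])
    return a+30*np.array([sin(radians(h0)),-cos(radians(h0))])
A=arc(fil((0,0),0,-50),0,-50,6);B=arc(fil((83.6,-99.6),-50,-100),-50,-100,6)
e=np.array([69.7,-178.4])-13*np.array([cos(radians(-100)),sin(radians(-100))])
for P in A+B+[(e[0],e[1],radians(-100))]:
    w=world(p,[[P[0]/1e3,P[1]/1e3,0]])[0,:2]*1e3;print(np.round(P,1),w.round(1),round(p[2]+P[2],3))
E
```

```text
4.5833 [ 0.59061109 -0.10407687  0.17210603] railframe -0.07883699089489042 0.0009402367134373896 (np.float64(2.4915741293158074), array([ 0.001, -0.   , -1.   ])) 2.4947222175456805 [-0.62680483 -0.23119595 -1.91634149] 0.10948423080007219 24.99776601791382
[-14.   0.   0.] [539.4 -64.2] 2.495
[-8.8 -0.5 -0.2] [535.5 -60.7] 2.32
[-3.7 -1.8 -0.3] [532.3 -56.6] 2.146
[ 1.  -4.  -0.5] [529.9 -52. ] 1.971
[ 5.3 -7.  -0.7] [528.3 -47. ] 1.797
[  9.  -10.7  -0.9] [527.6 -41.8] 1.622
[ 74.6 -88.9  -0.9] [522.3  60.1] 1.622
[ 77.6 -93.2  -1. ] [522.5  65.3] 1.448
[ 79.8 -97.9  -1.2] [523.6  70.4] 1.273
[  81.2 -103.    -1.4] [525.5  75.3] 1.098
[  81.6 -108.2   -1.6] [528.3  79.7] 0.924
[  81.2 -113.4   -1.7] [531.8  83.6] 0.749
[  72.  -165.6   -1.7] [570.7 119.7] 0.749
```

Gripped and free of the rod: the force along z is -1.9 N, about the runner's weight. Next come the first straight and corner 1.

drive_tool:
  steps:
    - [1,-4,3.1,0,0]
    - [1,-8,6.2,0,0]
    - [1,-9.2,7.2,0,0]
    - [1,-9,7,0,0]
    - [1,-9,7,0,0]
    - [1,-8,6.2,0,0]
    - [1,-4,3.2,0,0]
    - [1,-1.95,1.75,0,-0.087]
    - [1,-1.95,1.75,0,-0.087]
    - [1,-1.6,2.05,0,-0.087]
    - [1,-1.6,2.05,0,-0.087]
    - [1,-1.2,2.3,0,-0.087]
    - [1,-1.2,2.3,0,-0.087]
    - [1,-0.8,2.5,0,-0.087]
    - [1,-0.8,2.5,0,-0.087]
    - [1,-0.35,2.6,0,-0.087]
    - [1,-0.35,2.6,0,-0.087]
    - [1,0,0,0,0]

```text
clock: 6.08
position: [0.5273, -0.0408, 0.172]
ee_rot: [2.168, 2.274, 0.001]
force: [-0.2, 0.5, -1.6]
width: 0.105
gripper_force: 25.0
```

```bash
python3 - <<'E'
from h import *
from cell import observe,get_image
s=observe();print(s['clock'],s['position'],yaw(s),s['force'],s['ft_torque'],s['width'],s['joints'].round(2))
d=get_image('scene')
cv2.imwrite('pics/s2.png',cv2.resize(d['image'][150:350,240:480,::-1],None,fx=3,fy=3,interpolation=cv2.INTER_CUBIC))
E
```

```text
6.0833 [ 0.52732935 -0.04084492  0.17195494] (np.float64(1.6186004728808527), array([ 0.,  0., -1.])) [-0.23181014  0.45460545 -1.6144902 ] [ 0.00855298 -0.0761688  -0.00493068] 0.10499994436330415 [ 0.31  0.38 -0.44  1.85  0.19  0.96 -0.16]
```

View pics/s2.png

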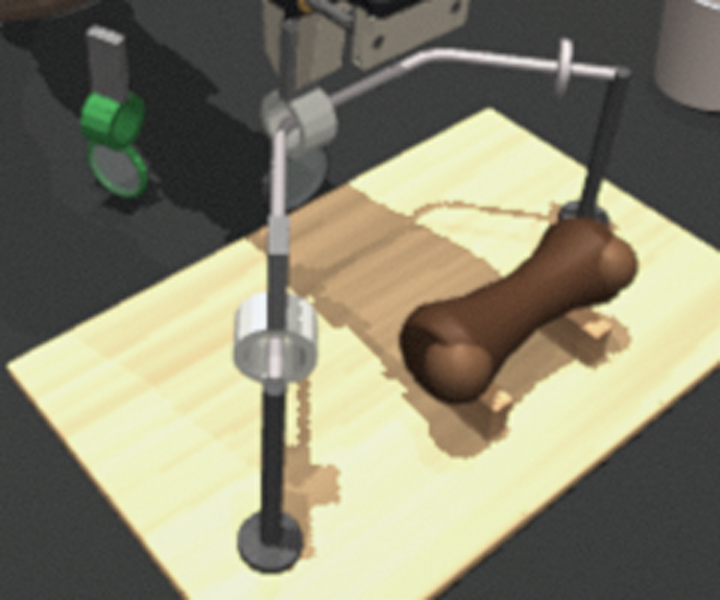

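The crop shows the round-lens runner past corner 1, held in the gripper at crop (300,130). The scale runner is undisturbed at (275,340). Now the second straight, then corner 2.

drive_tool:
  steps:
    - [1,-0.4,5,0,0]
    - [1,-0.45,9,0,0]
    - [1,-0.5,10.5,0,0]
    - [1,-0.5,10.5,0,0]
    - [1,-0.5,10.5,0,0]
    - [1,-0.5,10.5,0,0]
    - [1,-0.5,10.5,0,0]
    - [1,-0.5,10.5,0,0]
    - [1,-0.5,10.5,0,0]
    - [1,-0.45,9,0,0]
    - [1,-0.4,4.4,0,0]
    - [1,0,0,0,0]

```text
clock: 7.13
position: [0.5221, 0.0607, 0.1718]
ee_rot: [-2.162, -2.279, -0.001]
force: [-0.1, 0.2, -1.4]
width: 0.106
gripper_force: 25.0
```

drive_tool:
  steps:
    - [1,0.1,2.6,0,-0.087]
    - [1,0.1,2.6,0,-0.087]
    - [1,0.55,2.55,0,-0.087]
    - [1,0.55,2.55,0,-0.087]
    - [1,0.95,2.45,0,-0.087]
    - [1,0.95,2.45,0,-0.087]
    - [1,1.4,2.2,0,-0.087]
    - [1,1.4,2.2,0,-0.087]
    - [1,1.75,1.95,0,-0.087]
    - [1,1.75,1.95,0,-0.087]
    - [1,0,0,0,0]

```text
clock: 8.05
position: [0.5321, 0.0825, 0.1717]
ee_rot: [2.925, 1.146, 0.0]
force: [-0.1, -0.6, -2.4]
width: 0.106
gripper_force: 25.0
```

Past corner 2. I'll approach the stop along the last straight, slowly at the end.

drive_tool:
  steps:
    - [1,3,2.9,0,0]
    - [1,5.5,5.3,0,0]
    - [1,6,5.8,0,0]
    - [1,6,5.8,0,0]
    - [1,6,5.8,0,0]
    - [1,4.5,4.3,0,0]
    - [1,3,2.9,0,0]
    - [1,2,1.9,0,0]
    - [1,0,0,0,0]
    - [1,0,0,0,0]

```text
clock: 8.88
position: [0.5677, 0.1173, 0.1716]
ee_rot: [2.922, 1.153, -0.001]
force: [0.1, -1.0, -1.8]
width: 0.107
gripper_force: 25.0
```

```bash
python3 - <<'E'
from h import *
from cell import observe,get_image
s=observe();print(s['clock'],s['position'],yaw(s),s['force'],s['width'],s['joints'].round(2))
p=np.load('p.npy');st=world(p,[[.0697,-.1784,.14]])[0];print('stop',st,'dist',np.hypot(*(s['position']-st)[:2]))
d=get_image('scene')
cv2.imwrite('pics/s3.png',cv2.resize(d['image'][120:270,340:500,::-1],None,fx=4,fy=4,interpolation=cv2.INTER_CUBIC))
E
```

```text
8.8833 [0.56766293 0.11729675 0.17163538] (np.float64(0.7518235138573703), array([-0., -0., -1.])) [ 0.05833376 -0.99040943 -1.79219673] 0.10740288198529895 [-0.1   0.43 -0.28  1.74  0.14  0.99 -1.24]
stop [0.58016939 0.12855402 0.14      ] dist 0.0168266884453805
```

View pics/s3.png

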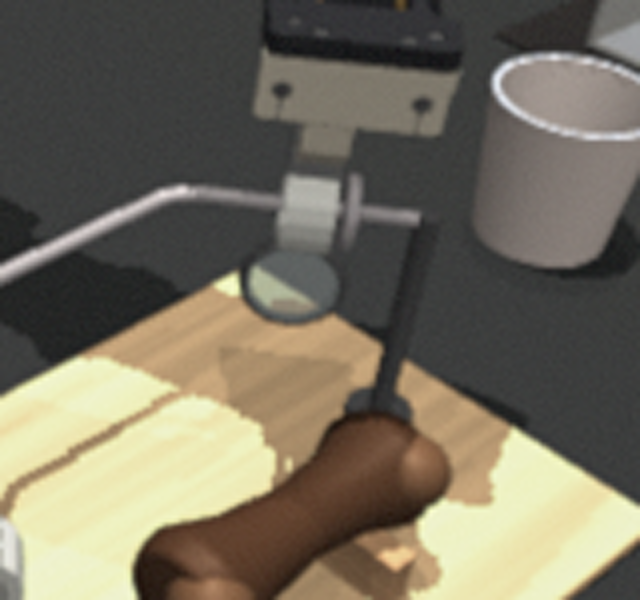

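The ring at crop (308,210) sits about 3 to 4 mm short of the stop disc at (350,212), upright with the lens below. I'll close most of that gap, lower it onto the rod, let it settle and open.

drive_tool:
  steps:
    - [1,1.2,1.1,0,0]
    - [1,1.0,0.9,0,0]
    - [1,0,0,-4,0]
    - [1,0,0,-4,0]
    - [1,0,0,-3,0]
    - [1,0,0,0,0]
    - [1,0,0,0,0]
    - [1,0,0,0,0]

```text
clock: 9.6
position: [0.5698, 0.1193, 0.1607]
ee_rot: [2.922, 1.153, -0.0]
force: [-1.3, -1.6, 1.7]
width: 0.109
gripper_force: 25.0
```

drive_tool:
  steps:
    - [0.85,0,0,0,0]
    - [0.85,0,0,0,0]
    - [0.85,0,0,0,0]
    - [0.8,0,0,0,0]
    - [0.75,0,0,0,0]
    - [0.7,0,0,0,0]
    - [0.6,0,0,0,0]
    - [0.5,0,0,0,0]
    - [0.5,0,0,0,0]
    - [0.5,0,0,0,0]
    - [0.5,0,0,0,0]
    - [0.5,0,0,0,0]

```text
clock: 10.6
position: [0.57, 0.1194, 0.1608]
ee_rot: [2.922, 1.153, 0.0]
force: [0.3, -0.3, 0.8]
width: 0.502
gripper_force: 0.0
```

Released. I'll rise straight up well clear and let the runner settle.

drive_tool:
  steps:
    - [0.5,0,0,5,0]
    - [0.5,0,0,12,0]
    - [0.5,0,0,20,0]
    - [0.5,0,0,25,0]
    - [0.5,0,0,25,0]
    - [0.5,0,0,25,0]
    - [0.5,0,0,20,0]
    - [0.5,0,0,0,0]
    - [0.5,0,0,0,0]
    - [0.5,0,0,0,0]
    - [0.5,0,0,0,0]
    - [0.5,0,0,0,0]
    - [0.5,0,0,0,0]
    - [0.5,0,0,0,0]
    - [0.5,0,0,0,0]
    - [0.5,0,0,0,0]
    - [0.5,0,0,0,0]
    - [0.5,0,0,0,0]
    - [0.5,0,0,0,0]
    - [0.5,0,0,0,0]

```text
clock: 12.27
position: [0.57, 0.1194, 0.2928]
ee_rot: [2.922, 1.153, 0.0]
force: [-0.1, 0.4, 0.2]
width: 0.501
gripper_force: 0.0
```

drive_tool:
  steps:
    - [0.5,0,0,0,0]
    - [0.5,0,0,0,0]
    - [0.5,0,0,0,0]
    - [0.5,0,0,0,0]
    - [0.5,0,0,0,0]
    - [0.5,0,0,0,0]
    - [0.5,0,0,0,0]
    - [0.5,0,0,0,0]
    - [0.5,0,0,0,0]
    - [0.5,0,0,0,0]
    - [0.5,0,0,0,0]
    - [0.5,0,0,0,0]
    - [0.5,0,0,0,0]
    - [0.5,0,0,0,0]
    - [0.5,0,0,0,0]
    - [0.5,0,0,0,0]

```text
clock: 13.6
position: [0.57, 0.1194, 0.2927]
ee_rot: [2.922, 1.153, 0.0]
force: [-1.1, 0.0, -0.1]
width: 0.499
gripper_force: 0.0
```

```bash
python3 - <<'E'
from h import *
from cell import observe,get_image
a=get_image('scene')['image']
for i in range(5): d=get_image('scene')
b=d['image']
print(observe()['clock'],'max diff',cv2.GaussianBlur(cv2.absdiff(a,b)[120:270,340:500],(5,5),0).max())
cv2.imwrite('pics/s4.png',cv2.resize(b[110:350,280:500,::-1],None,fx=2.5,fy=2.5,interpolation=cv2.INTER_CUBIC))
E
```

```text
13.9 max diff 5
```

View pics/s4.png

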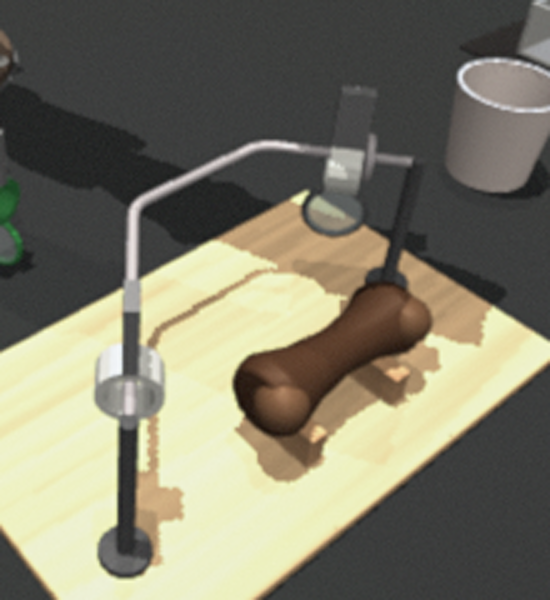

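The lens runner hangs against the stop at crop (347,165), with no movement between frames, and the scale runner is in place. Before handing in I'll check that it is upright against the projected vertical.

```bash
python3 - <<'E'
from h import *
from cell import get_image
d=get_image('scene');p=np.load('p.npy')
for g in(.012,.014,.018):
    h=np.radians(-100);q=np.array([.0697,-.1784])-g*np.array([np.cos(h),np.sin(h)])
    print(g,((proj(d,world(p,[[*q,z] for z in(.2,.15,.129,.056)]))-[280,110])*2.5).round(0).tolist())
E
```

```text
0.012 [[360.0, 89.0], [349.0, 145.0], [345.0, 168.0], [330.0, 239.0]]
0.014 [[358.0, 89.0], [346.0, 145.0], [342.0, 167.0], [328.0, 239.0]]
0.018 [[352.0, 88.0], [341.0, 144.0], [337.0, 167.0], [323.0, 238.0]]
```

The tab top (359,90) and ring (345,168) match the upright projection with the ring end about 0 to 2 mm from the disc. The lens also sits the same distance below the ring as when it was held upright. Handing in.

```bash
python3 -c "
from cell import arm
print(arm.sign_off())"
```

```text
the job is handed in; nothing more can be done
None
```

I slid the lens runner round both corners and left it hanging upright and still, its ring about 0–2 mm from the stop disc by the camera; the scale runner looked unmoved, and I handed the job in at about 14 s (no verdict was returned).

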